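# Hold an aluminium angle in the bench hook for sawing

### The job

Get the black aluminium angle ready for sawing: lay it on the bench hook with its wide flange flat on the bed, its standing flange back against the fence and its end butted up to the dark stop block. Then, on the length between the stop block and the saw slot, with the fingers clear of the slot, push firmly and diagonally (ten to twenty newtons down and as much towards the fence) so the angle is pressed onto bed and fence at once, and finish while still holding that push. Leave the saw, bottle, solder reel and screwdriver where they are.

Things in the scene. Friction and masses are not known exactly. Their poses are not given: they have to be found in the camera images.
- angle: Workpiece: black aluminium L-section, 140 mm long (y), 8 mm thick, about 0.25 kg. Origin: middle of the outer heel edge, at the underside. x points out of the standing flange's outer face (the one for the fence). Wide flange: x -50 to 0, z 0 to 8 mm; standing flange: x -8 to 0, z 0 to 40 mm. Starts on the bench as it is to lie: wide flange down, standing flange on the far side from the robot.
- angle_end (a point): The +y end of the angle's heel edge, the end that goes to the stop block (70 mm along +y from the angle's origin; same axes).
- bed: Varnished plywood bed of the bench hook, fixed to the bench on suction feet: 170 mm (x) by 240 mm (y) by 18 mm, its top 32 mm above the bench. Origin: on the bench surface under the middle of the bed. x points away from the robot towards the fence, y along the fence towards the stop block, z up. Aluminium slides on it with a friction of about 0.3.
- fence: Hardwood fence fixed along the far side of the bed, 22 mm thick, 30 mm high above the bed, as long as the bed. Same origin and axes as bed; its face towards the robot is the plane x = +60 mm. The bed has 145 mm of free depth in front of it.
- slot (a point): The saw slot: a 3 mm gap through the fence, at y = -40 mm of the bed, with a dark saw line across the bed. The point lies at the foot of the fence's face, on the bed's top (bed frame 60, -40, 32 mm); axes as the bed.
- stop_face (a point): Dark wooden stop block clamped to the fence, fixed, 50 mm deep from the fence towards the robot, 28 mm wide along it, its brass screw reaching 44 mm above the bed. Point: foot of its working face, where that meets bed and fence; the block is on the +y side, the work goes on the -y side. 80 to 110 mm from the slot. Axes as the bed.
- hacksaw: Junior hacksaw lying flat, red frame, wooden handle, about 245 by 80 by 22 mm; leave alone. Origin near the middle of its frame, at bench level; y along the blade, handle at -y.
- bottle: White flux bottle with black cap, 38 mm diameter, 115 mm tall; leave alone. Origin: centre of its underside.
- reel: Solder reel standing on its flange, 54 mm diameter, 39 mm high; leave alone. Origin: centre of its underside.
- screwdriver: Screwdriver with yellow handle lying on the bench; leave alone. Origin on its underside, x along the tool towards the tip.
There are look-alikes about, which are no part of the job. Leave any green look-alike of the angle alone.

How it is judged:
By the outcome, as a careful person would: the job done as asked, in the order asked, and still so for the second after the job is handed in, while the arm keeps its last pose, push and grip.
It also fails if it takes over 72 s, if anything falls off the work surface, if the arm or the gripper's body presses on something with over 40 N, if the wrist force passes 120 N, or if a joint passes its speed limit or range.

### The arm

A 6-joint arm with a two-finger parallel gripper is mounted at the origin on the work surface. World frame = base frame: x ahead of the robot, y to its left, z up, the work surface at z = 0. Lengths are in m, angles in degrees, forces in N, time in s.
With the tool pointing down it reaches from about 0.325 to 0.775 m from the base axis. Payload 5.5 kg.
Tool frame: the origin (TCP) lies at the centre of the arm's flange, where the gripper is bolted on; the fingertips stand 182 mm ahead of it and the grasp point (between the pads) lies 163 mm ahead of it; z points along the fingers, y is the direction in which the jaws open and shut (so a half turn about z gives the same grasp; the last joint's range is limited). The gripper opens to 88 mm and grips with 3 to 60 N. Pads are 20 mm wide; open, the fingers measure 115 mm over their backs; the gripper's body (75 mm by 178 mm) begins 61 mm behind the grasp point.
Start: joints at [-69.998, 5.22, 70.514, -0, 104.267, -3.249], TCP at [0.237, -0.551, 0.405] pointing down, gripper open.
Joint ranges: [-164.24, 164.24], [-49.07, 125.15], [9.68, 141.18], [-86.29, 266.29], [3.28, 154.24], [-151.56, 151.56]. Speed limits (degrees/s): [147.25, 147.25, 172.46, 180, 180, 180].

### API

Orientations are given as [roll, pitch, yaw] about the fixed x, y, z axes, in that order (R = Rz(yaw) Ry(pitch) Rx(roll)).
In Python, from station import r gives the robot as it stands. The module is installed in compiled form; this text tells all that it offers. Calls block until the motion is done:
- r.reach(position, orientation): joint-space move of the TCP to a pose.
- r.servo_line(position, rotation=None, speed=0.15): straight line of the TCP; rotation=None keeps the orientation; speed is the mean speed in m/s.
- r.move_joints(angles): joint-space move.
- r.let_go() and r.grab(squeeze=None): open the fingers fully, or close them until they stop; squeeze is the grip in N (None keeps the last).
- r.wait(seconds).
- r.inverse_kinematics(position, orientation): joint angles nearest the present ones, or None.
- r.sense(): the state.
- r.snapshot(name): name is "side" or "top"; returns a dict with "frame" (420x560x3 uint8, red, green, blue), "fx", "fy", "cx", "cy" (pixels), "R" (3x3) and "t" (3): a world point X has camera coordinates R X + t. Camera axes: x right, y down, z forward; pixel columns grow to the right and rows downward; lengths in m; the calibration is good to about 2 mm. A picture is of the moment at which its call begins. There is no depth.
A pose or a line that the arm cannot do raises r.IKError and nothing moves.
- r.hand_in(): hands the job in, once; it reports no verdict.
The state is a dict: "clock": time; "joints": joint angles; "joint_vel": joint speeds; "joint_torque": joint torques, N m; "tcp_pos": TCP position; "orientation": TCP orientation; "contact_force": force on the tool from outside, world axes, zero at the start; "torque": the same for the moment, N m; "opening": finger opening in m.
Only numpy, scipy, OpenCV 4.12 (cv2) and the standard library are available. Lean on these libraries where they do the work, as an engineer would, in place of code of your own. Each camera call takes 0.05 s, during which the arm holds its last target. There are 200 camera calls.

## Working session

There is one attempt and no reset: what is moved stays moved. The work goes in short steps, each a Python script; the robot and the scene stay as the last script left them, time stands still between calls to the robot, and variables do not carry over. Pictures are saved under pics/ and viewed, about 8 in all and at most 12, crops included, and the job is handed in when it is done.

```bash
mkdir -p pics; cat > h.py <<'E'
import numpy as np, cv2
from station import r
def snap(n,f):
    s=r.snapshot(n); np.savez('pics/'+f+'.npz',**{k:np.array(v) for k,v in s.items()})
    cv2.imwrite('pics/'+f+'.png',cv2.cvtColor(s['frame'],cv2.COLOR_RGB2BGR)); return s
def load(f): return dict(np.load('pics/'+f+'.npz'))
def px2w(s,uv,z):
    d=np.array([(uv[0]-s['cx'])/s['fx'],(uv[1]-s['cy'])/s['fy'],1.]); R=s['R']; c=-R.T@s['t']; d=R.T@d
    return c+d*(z-c[2])/d[2]
def w2px(s,X):
    p=s['R']@np.array(X,float)+s['t']; return np.array([s['fx']*p[0]/p[2]+s['cx'],s['fy']*p[1]/p[2]+s['cy']])
def crop(f,x0,y0,x1,y1,k,out):
    i=cv2.imread('pics/'+f+'.png')[y0:y1,x0:x1]
    cv2.imwrite('pics/'+out+'.png',cv2.resize(i,None,fx=k,fy=k,interpolation=cv2.INTER_CUBIC))
E
python3 - <<'E'
from h import *
for n in('top','side'):
    s=snap(n,n+'0'); print(n,s['fx'],s['cx'],s['cy'],(-s['R'].T@s['t']).round(3),s['R'].round(3).tolist())
print(r.sense())
E
```

```text
top 440.51181205299696 279.6168422562366 209.65093909751937 [0.297 0.018 1.218] [[-0.044, -0.999, -0.003], [-0.974, 0.044, -0.224], [0.224, -0.007, -0.975]]
side 515.6349726640036 282.5481626648832 204.3691476773086 [0.405 1.309 1.123] [[-0.991, -0.136, 0.017], [-0.099, 0.62, -0.779], [0.095, -0.773, -0.627]]
{'clock': 0.1, 'joints': array([-6.99992115e+01,  5.25880103e+00,  7.05736798e+01, -1.38454871e-03,
        1.04268519e+02, -3.24940884e+00]), 'joint_vel': array([ 0.08856988, -0.15616399, -0.12360561, -0.01944223,  0.06442343,
        0.08952445]), 'joint_torque': array([ 3.83213584e-03, -4.47856236e+01, -4.07569706e+01,  7.01922923e-02,
        2.83835776e-02, -1.32717273e-04]), 'tcp_pos': array([ 0.23685271, -0.55132547,  0.40363243]), 'orientation': array([-1.79899087e+02, -4.38461835e-03,  2.32498534e+01]), 'contact_force': array([-0.01394464,  0.06408761, -0.12889062]), 'torque': array([ 0.01810117, -0.05186563, -0.00679418]), 'opening': 0.08774244198570748}
```

View pics/top0.png

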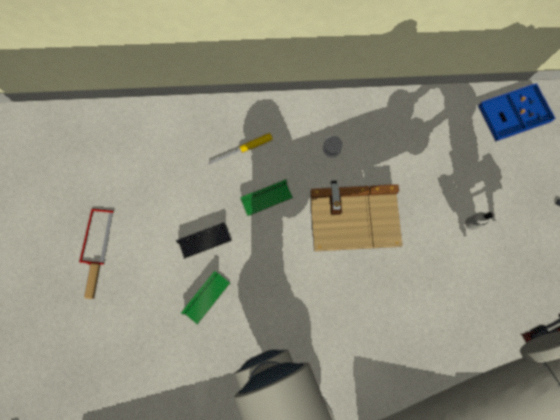

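View pics/side0.png

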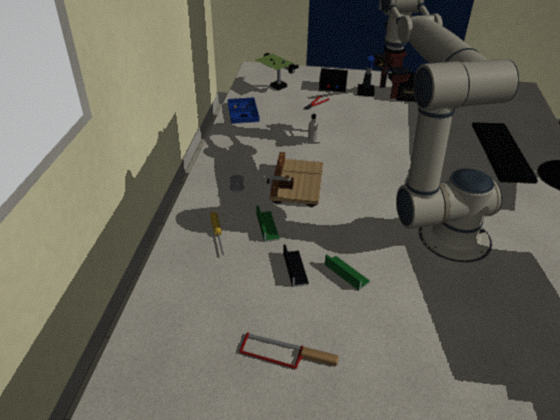

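The top view shows the black angle at about (204,240), the bench hook at (356,218), the stop block at (336,197) and the slot line at u≈370. Green look-alikes are at (267,197) and (206,298). I'll enlarge the angle and the hook.

```bash
python3 - <<'E'
from h import *
crop('top0',170,170,420,260,3.2,'a')
crop('side0',240,140,340,300,3.75,'b')
a=cv2.imread('pics/a.png');b=cv2.imread('pics/b.png')
# brighten
a=cv2.convertScaleAbs(a,alpha=1.5,beta=20);b=cv2.convertScaleAbs(b,alpha=1.5,beta=20)
cv2.imwrite('pics/a.png',a);cv2.imwrite('pics/b.png',b);print(a.shape,b.shape)
E
```

```text
(288, 800, 3) (600, 375, 3)
```

View pics/a.png

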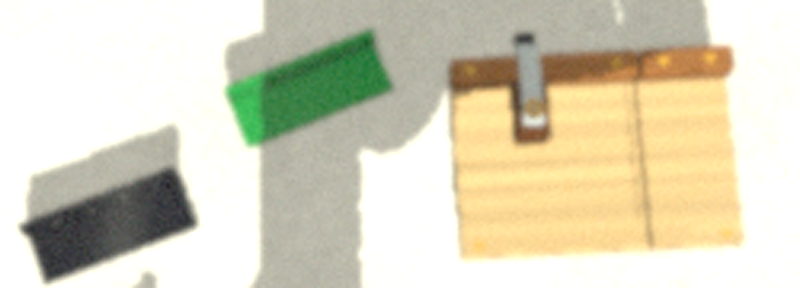

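View pics/b.png

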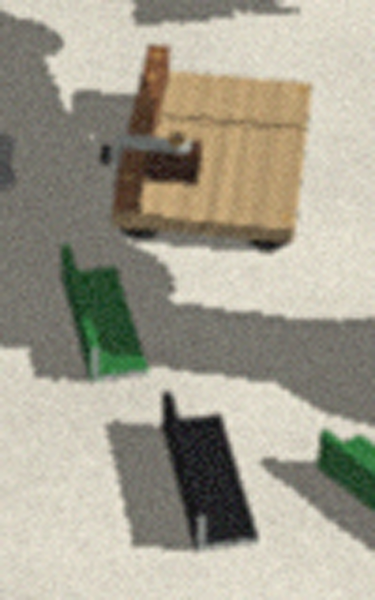

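```bash
cat > fit.py <<'E'
from h import *
from scipy.optimize import least_squares
T,S=load('top0'),load('side0')
A=lambda u,v:np.array([170+u/3.2,170+v/3.2]); B=lambda u,v:np.array([240+u/3.75,140+v/3.75])
def fit(c,p0):
    W=lambda p,X:np.array([p[0]+np.cos(p[2])*X[0]-np.sin(p[2])*X[1],p[1]+np.sin(p[2])*X[0]+np.cos(p[2])*X[1],X[2]])
    f=lambda p:np.concatenate([w2px(s,W(p,np.array(X)/1000))-uv for s,uv,X in c])
    q=least_squares(f,p0,loss='soft_l1'); print((q.x[:2]*1000).round(1),np.degrees(q.x[2]).round(2)); print(f(q.x).reshape(-1,2).round(1).tolist()); return q.x
print('angle');a=fit([(T,A(196,226),(-50,-70,8)),(T,A(47,282),(-50,70,4)),(T,A(22,227),(0,70,40)),(T,A(175,168),(0,-70,40)),
 (S,B(257,540),(-50,70,4)),(S,B(221,415),(-50,-70,8)),(S,B(168,393),(0,-70,40)),(S,B(198,548),(0,70,0))],[.5,.2,.2])
print('bed');b=fit([(T,A(463,258),(-85,120,32)),(T,A(742,243),(-85,-120,32)),(T,A(450,62),(82,120,62)),(T,A(731,47),(82,-120,62)),
 (T,A(651,247),(-85,-40,32)),(T,A(638,79),(60,-40,32)),
 (S,B(312,85),(-85,-120,32)),(S,B(300,230),(-85,120,32)),(S,B(148,45),(82,-120,62)),(S,B(310,125),(-85,-40,32))],[.5,-.15,0])
c,s=np.cos(b[2]),np.sin(b[2]);Rb=np.array([[c,-s],[s,c]])
for cam,uv,z in[(T,A(548,140),.032),(T,A(516,140),.032),(S,B(198,183),.032),(S,B(201,143),.06)]:
    print('stop px',(Rb.T@(px2w(cam,uv,z)[:2]-b[:2])*1000).round(1))
E
python3 fit.py
```

```text
angle
[517.1 228.7] 18.2
[[0.3, 0.4], [-0.8, 0.9], [-1.6, -0.7], [-0.5, -0.3], [0.8, -1.1], [0.5, -1.7], [-0.9, -1.5], [-0.4, -0.1]]
bed
[ 536.5 -197.8] 0.72
[[-0.4, 0.5], [0.7, 0.2], [-0.1, -0.7], [-0.1, -0.8], [-0.2, 0.6], [-1.6, 1.4], [0.3, -1.8], [-0.9, -1.4], [0.3, -1.4], [-0.5, -0.3]]
stop px [14. 38.]
stop px [15.6 65.5]
stop px [10.8 70.6]
stop px [11.6 45.4]
```

Fits are within about 2 px: angle origin (517, 229) mm at yaw 18.2°, bed (536.5, -198) at 0.7°, stop face at bed y≈42 mm. That puts the stop about 82 mm from the slot, which agrees with the given 80–110 mm.

Plan:
1. Grip the standing flange.
2. Lay the angle on the bed about 66 mm short of the fence, so the jaws have room to open.
3. Push it to the fence, then along to the stop.
4. Press in the corner.

```bash
cat >> h.py <<'E'
BED=np.array([.5365,-.1978]);BY=0.72
def rot(d): c,s=np.cos(np.radians(d)),np.sin(np.radians(d)); return np.array([[c,-s],[s,c]])
def bw(x,y,z): # bed frame mm (z above bed top, of fingertips) -> TCP pos
    p=BED+rot(BY)@np.array([x,y])/1000; return [p[0],p[1],.032+z/1000+.182]
def st(m=''):
    s=r.sense(); p=rot(-BY)@(s['tcp_pos'][:2]-BED)*1000
    print(m,'t%.1f'%s['clock'],'bed',p.round(1),'tip z %.1f'%(s['tcp_pos'][2]*1000-182-32),'F',s['contact_force'].round(1),'rpy',s['orientation'].round(1),'op %.4f'%s['opening']); return s
E
python3 - <<'E'
from h import *
ya=18.2; g=np.array([.5171,.2287])+rot(ya)@np.array([-.004,0])
best=min((108.2,-71.8),key=lambda y:max(abs(np.array(r.inverse_kinematics([*g,.3],[180,0,y]))-r.sense()['joints'])))
print(best,r.inverse_kinematics([*g,.3],[180,0,best]))
for y in(best,):
  print(r.inverse_kinematics(bw(-10,-38,60),[180,0,best+BY-ya]), r.inverse_kinematics(bw(-10,-38,60),[180,0,BY]),r.inverse_kinematics(bw(-10,-38,60),[180,0,BY+180]))
r.reach([*g,.29],[180,0,best]); st()
snap('top','t1');snap('side','s1')
r.servo_line([*g,.197]); st('down'); r.grab(25); st('grip')
snap('side','s2'); crop('s2',220,140,380,300,3.5,'s2c')
E
```

```text
Traceback (most recent call last):
TypeError: unsupported operand type(s) for -: 'NoneType' and 'float'
```

```bash
python3 - <<'E'
from h import *
ya=18.2; g=np.array([.5171,.2287])+rot(ya)@np.array([-.004,0])
f=lambda p,y:(lambda q:None if q is None else np.round(q,0))(r.inverse_kinematics(p,[180,0,y]))
for y in(108.2,-71.8): print(y,f([*g,.29],y),f(bw(-10,-38,60),y+BY-ya))
for y in (BY,BY-180): print(y,f(bw(-10,-38,60),y))
E
```

```text
108.2 [20. -0. 88. -0. 92.  2.] [-27.   3.  87.   0.  91. -28.]
-71.8 None None
0.72 [-27.   3.  87.  -0.  91.  62.]
-179.28 [ -27.    3.   87.    0.   91. -118.]
```

```bash
python3 - <<'E'
from h import *
ya=18.2; g=np.array([.5171,.2287])+rot(ya)@np.array([-.004,0])
r.reach([*g,.29],[180,0,108.2]); st()
r.servo_line([*g,.197]); st('down'); r.grab(25); st('grip')
snap('side','s2'); crop('s2',220,140,380,300,3.5,'s2c')
E
```

```text
t3.0 bed [-17.5 424.9] tip z 76.1 F [ 0.  -0.8 -0.6] rpy [180.    0.  108.1] op 0.0875
down t3.8 bed [-17.5 425.5] tip z -16.0 F [ 0.5  0.4 -0.6] rpy [179.9  -0.  108.2] op 0.0878
grip t5.0 bed [-17.8 425.5] tip z -17.0 F [0.6 1.1 0.3] rpy [180.   -0.  108.2] op 0.0080
```

View pics/s2c.png

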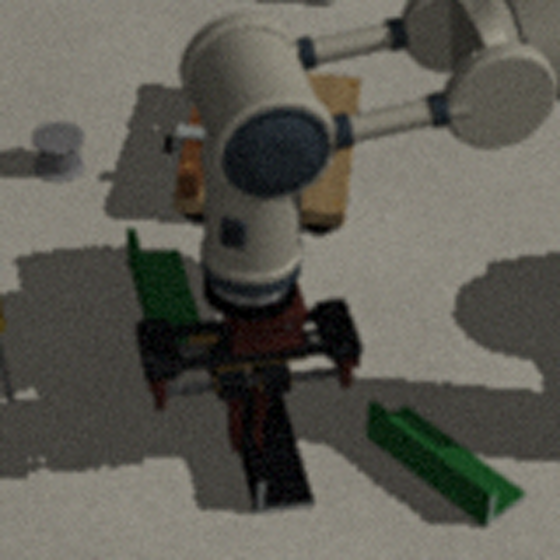

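The fingers hold the standing flange, opening 8.0 mm as it should be; the +y end shows at crop (262,508). Next: lift, carry, hover low over the bed and look.

```bash
python3 - <<'E'
from h import *
s=st(); p=s['tcp_pos']
r.servo_line([p[0],p[1],.33]); st('up')
r.reach(bw(-10,-40,100),[180,0,90+BY]); st('over')
r.servo_line(bw(-10,-40,25)); st('hover')   # angle about 10 mm above bed
snap('top','t3');snap('side','s3')
a=cv2.imread('pics/t3.png')[160:280,290:430];b=cv2.imread('pics/s3.png')[120:240,230:370]
o=np.hstack([cv2.resize(i,(400,343),interpolation=cv2.INTER_CUBIC) for i in(a,b)])
cv2.imwrite('pics/c3.png',cv2.convertScaleAbs(o,alpha=1.5,beta=15))
E
```

```text
t5.0 bed [-17.8 425.5] tip z -16.9 F [ 1.1  0.  -0.2] rpy [180.   -0.  108.2] op 0.0079
up t6.1 bed [-17.9 425.5] tip z 114.4 F [ 0.3 -0.6 -3.2] rpy [-179.9    0.   108.2] op 0.0080
over t7.8 bed [ -9.6 -39.1] tip z 100.0 F [ 0.6 -0.3 -2.8] rpy [180.   -0.   90.8] op 0.0075
hover t8.4 bed [ -9.7 -39.8] tip z 25.8 F [-0.2  0.7 -2.8] rpy [180.    0.   90.8] op 0.0078
```

View pics/c3.png

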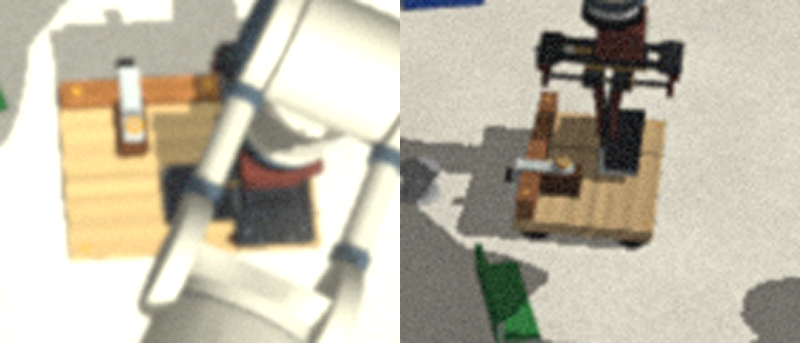

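The angle hovers level over the bed. Its +y end, at left crop (162,195), is about 15 mm short of the stop's face at (146,145), and it is clear of the fence. Set it down and release, then push from the corner towards the fence.

```bash
python3 - <<'E'
from h import *
r.servo_line(bw(-10,-40,17),speed=.05); s=st('low')
z=17
while r.sense()['contact_force'][2]<1 and z>11:
    z-=1; r.servo_line(bw(-10,-40,z),speed=.04)
st('touch cmd %d'%z)
r.let_go(); st('open'); r.servo_line(bw(-10,-40,75),speed=.2)
r.grab(30); r.reach(bw(-33,-40,60),[180,0,BY]); st('closed')
snap('top','t4');snap('side','s4')
a=cv2.imread('pics/t4.png')[160:280,290:430];b=cv2.imread('pics/s4.png')[120:240,230:370]
o=np.hstack([cv2.resize(i,(400,343),interpolation=cv2.INTER_CUBIC) for i in(a,b)])
cv2.imwrite('pics/c4.png',cv2.convertScaleAbs(o,alpha=1.5,beta=15))
E
```

```text
low t8.8 bed [-10.1 -40. ] tip z 16.6 F [-0.2 -0.1 -3.1] rpy [-180.    -0.    90.7] op 0.0080
touch cmd 14 t9.6 bed [ -9.9 -40. ] tip z 15.0 F [-2.4  0.9  4.2] rpy [179.9   0.   90.7] op 0.0080
open t10.9 bed [-10. -40.] tip z 14.0 F [ 0.7  0.1 -0.1] rpy [180.    0.   90.7] op 0.0878
closed t14.1 bed [-33. -40.] tip z 60.1 F [-0.9  0.2  0.5] rpy [180.   -0.    0.8] op 0.0007
```

View pics/c4.png

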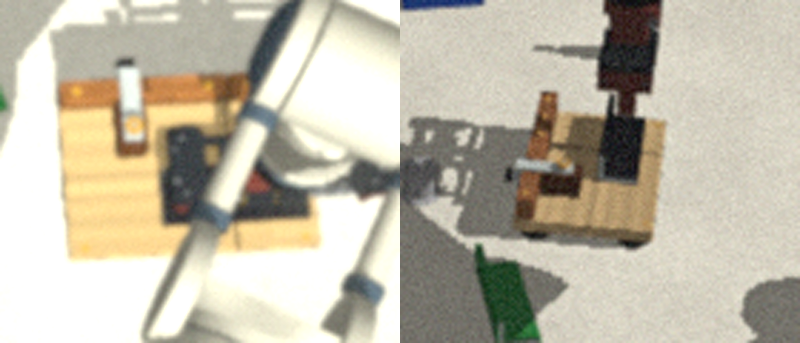

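The angle lies flat on the bed (crop left 162–310), in line with the fence and short of the stop. Now push it to the fence.

```bash
python3 - <<'E'
from h import *
r.servo_line(bw(-33,-40,20),speed=.15); r.servo_line(bw(-33,-40,11),speed=.05); st('in')
r.servo_line(bw(-22,-40,11),speed=.05); st('touch?')
r.servo_line(bw(34,-40,11),speed=.04); st('near')
x=34
while r.sense()['contact_force'][0]>-7 and x<52:
    x+=1; r.servo_line(bw(x,-40,11),speed=.03); r.wait(.05)
st('fence cmd %d'%x)
E
```

```text
in t14.9 bed [-33. -40.] tip z 11.1 F [0.1 0.9 0.4] rpy [180.   -0.    0.7] op 0.0005
touch? t15.3 bed [-21.6 -40. ] tip z 11.1 F [0.  0.1 0. ] rpy [180.   -0.    0.7] op 0.0004
near t16.8 bed [ 34. -40.] tip z 11.0 F [-0.2 -0.3 -0. ] rpy [180.   -0.    0.7] op 0.0004
fence cmd 45 t20.1 bed [ 44.  -40.1] tip z 11.0 F [-9.8  1.5  4. ] rpy [-180.     0.2    0.7] op 0.0005
```

```bash
python3 - <<'E'
from h import *
r.servo_line(bw(38,-40,11),speed=.05); r.servo_line(bw(38,-40,60),speed=.2)
r.reach(bw(45,-145,60),[180,0,BY]); r.servo_line(bw(45,-145,4),speed=.15); st('end')
y=-145; r.servo_line(bw(45,-128,4),speed=.05); st('near'); y=-128
while r.sense()['contact_force'][1]>-6 and y<-95:
    y+=1; r.servo_line(bw(45,y,4),speed=.03); r.wait(.03)
    s=r.sense(); print(y,s['contact_force'].round(1))
st('stop'); snap('top','t5');snap('side','s5')
a=cv2.imread('pics/t5.png')[160:280,290:430];b=cv2.imread('pics/s5.png')[120:240,230:370]
o=np.hstack([cv2.resize(i,(400,343),interpolation=cv2.INTER_CUBIC) for i in(a,b)])
cv2.imwrite('pics/c5.png',cv2.convertScaleAbs(o,alpha=1.5,beta=15))
E
```

```text
end t21.8 bed [  45.2 -144.2] tip z 4.1 F [-0.9 -0.1  0.3] rpy [-180.     0.     0.8] op 0.0004
near t22.3 bed [  45.1 -127.7] tip z 4.4 F [ 0.5  0.9 -0.6] rpy [180.   -0.    0.8] op 0.0008
-127 [ 0.4 -0.2  0.4]
-126 [0.7 0.  0.7]
-125 [ 0.2 -0.2  0.5]
-124 [ 0.4 -0.3  0.3]
-123 [-0.4 -0.7  0.1]
-122 [-0.5 -0.7  0.2]
-121 [ 0.5 -0.3  0.3]
-120 [ 0.8 -0.2 -0.1]
-119 [-0.3 -0.9 -0.9]
-118 [-0.1 -0.4  0.8]
-117 [ 0.5 -0.4  0. ]
-116 [-0.2 -0.3 -0.7]
-115 [ 0.5 -0.7 -0.3]
-114 [ 0.4 -0.5  0.2]
-113 [-0.1 -1.1  0.2]
-112 [-0.3 -0.6  0.4]
-111 [ 0.1 -0.3 -0.7]
-110 [ 1.3 -1.1  0.8]
-109 [-0.2 -4.4  0.7]
-108 [ 0.4 -7.1 -0.6]
stop t28.0 bed [  44.8 -109. ] tip z 4.4 F [ 0.4 -7.1 -0.6] rpy [179.9  -0.    0.7] op 0.0005
```

View pics/c5.png

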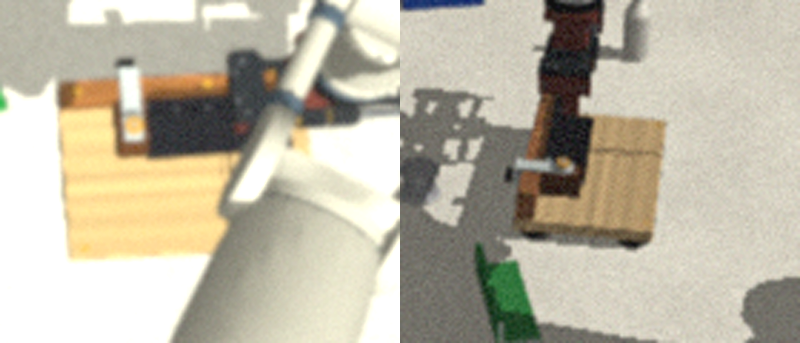

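The angle is butted to the stop (left crop: end at u≈148 against the block) and lies along the fence. Now the diagonal press at bed y≈1 mm, midway between the slot and the stop.

```bash
cat > press.py <<'E'
from h import *
r.servo_line(bw(45,-118,4),speed=.08); r.servo_line(bw(45,-118,60),speed=.2)
r.reach(bw(33,1,60),[180,0,BY]); r.servo_line(bw(33,1,20),speed=.15); r.servo_line(bw(33,1,11),speed=.05); st('in')
x,z=41.,11.; r.servo_line(bw(x,1,z),speed=.05)
F=lambda:np.mean([r.wait(.04) or r.sense()['contact_force'] for _ in range(4)],0)
for i in range(45):
    f=F(); ex,ez=15+f[0],15-f[2]
    if abs(ex)<1.2 and abs(ez)<1.2: break
    x+=np.clip(.06*ex,-.8,.8); z-=np.clip(.06*ez,-.8,.8)
    if not(x<52 and z>2): print('limit',x,z); break
    r.servo_line(bw(x,1,z),speed=.03)
    if i%4==0: print(i,round(x,2),round(z,2),f.round(1))
print(i,x,z); r.wait(.5); st('held'); print(F().round(1))
snap('top','t6');snap('side','s6')
a=cv2.imread('pics/t6.png')[160:280,290:430];b=cv2.imread('pics/s6.png')[120:240,230:370]
o=np.hstack([cv2.resize(i,(400,343),interpolation=cv2.INTER_CUBIC) for i in(a,b)])
cv2.imwrite('pics/c6.png',cv2.convertScaleAbs(o,alpha=1.5,beta=15))
E
python3 press.py
```

```text
in t30.1 bed [33.   0.9] tip z 11.1 F [-0.5  0.   0.3] rpy [180.   -0.    0.7] op 0.0003
0 41.8 10.2 [ 0.2 -0.4  0.3]
4 44.78 7.17 [-5.4  1.   4.4]
8 45.45 6.23 [-14.6   2.5  13.3]
10 45.4594719505445 6.117666411683751
held t35.2 bed [44.2  1. ] tip z 8.4 F [-14.3   2.3  15.1] rpy [-180.     0.2    0.7] op 0.0007
[-15.5   2.7  14.1]
```

View pics/c6.png

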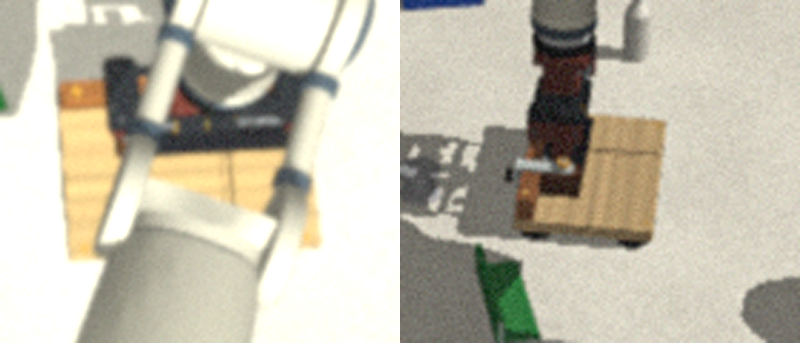

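The fingertip sits in the corner with the tip at 8.4 mm (the wide flange's top) and Fx −15, Fz +15 N. The tool also feels +2.5 N in y, so it is pushing slightly away from the stop. I'll bias it towards the stop to confirm the end is butted, then settle.

```bash
python3 - <<'E'
from h import *
F=lambda:np.mean([r.wait(.04) or r.sense()['contact_force'] for _ in range(4)],0)
x,y,z=45.46,1.,6.12
def reg(ty,n):
    global x,y,z
    for i in range(n):
        f=F(); e=np.array([15+f[0],f[1]*-1+ty,15-f[2]])   # ty: wanted Fy on tool
        if abs(e).max()<1: break
        d=np.clip(.05*e,-.4,.4); x+=d[0]; z-=d[2]; y-=d[1]
        if not (x<48 and z>4 and abs(y-1)<5): print('lim',x,y,z); break
        r.servo_line(bw(x,y,z),speed=.03)
    print('cmd',round(x,2),round(y,2),round(z,2),F().round(1)); st()
reg(-8,20); reg(-1,15)
r.wait(1); st('final')
s=snap('top','t7')
E
```

```text
cmd 45.55 4.38 5.32 [-14.9  -6.7  14.4]
 t42.5 bed [44.  2.] tip z 8.3 F [-14.8  -6.2  14.2] rpy [179.7   0.2   0.6] op 0.0006
cmd 45.38 2.71 5.45 [-15.2  -1.5  15.2]
 t47.8 bed [44.1  1.5] tip z 8.3 F [-15.5  -2.2  15. ] rpy [179.8   0.2   0.6] op 0.0007
final t48.8 bed [44.   1.5] tip z 8.3 F [-15.5  -1.   14.8] rpy [179.8   0.2   0.6] op 0.0001
```

```bash
python3 - <<'E'
from h import *
T=load('t7'); i=cv2.convertScaleAbs(cv2.imread('pics/t7.png')[175:240,300:415],alpha=1.6,beta=20)
cv2.imwrite('pics/c7.png',cv2.resize(i,None,fx=6,fy=6,interpolation=cv2.INTER_CUBIC))
for y,x,z in((-98,10,.04),(-98,60,.072),(42,10,.04),(42,60,.072),(-40,10,.032)):
    p=BED+rot(BY)@np.array([x,y])/1000; print(x,y,((w2px(T,[*p,z])-[300,175])*6).round())
E
```

```text
10 -98 [548. 221.]
60 -98 [552.  96.]
10 42 [242. 238.]
60 42 [242. 114.]
10 -40 [418. 231.]
```

View pics/c7.png

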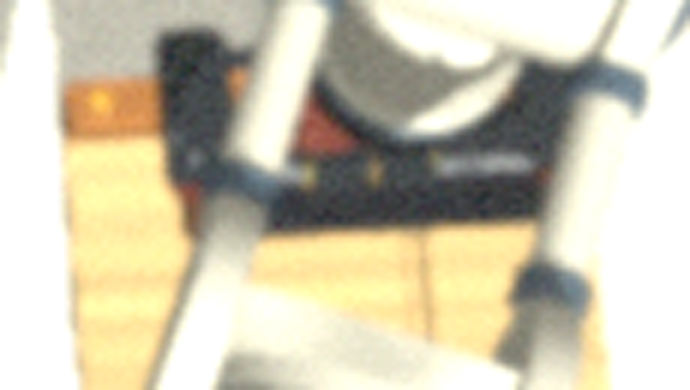

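The angle's front edge, from (265,230) to (540,220), matches the predicted line, so it is parallel to the fence with the end where expected. The slot line at u≈420 is clear of the fingers. Handing in.

```bash
python3 -c "
from h import *
st('before'); r.hand_in(); st('after')"
```

```text
before t48.9 bed [44.1  1.5] tip z 8.3 F [-15.4  -2.4  14.9] rpy [179.8   0.2   0.6] op 0.0008
the job is handed in; nothing more can be done
the job is handed in; nothing more can be done
```

I laid the black angle on the bench hook, pushed it back to the fence and along to the stop, and handed it in at 49 s while still pressing it into the corner. No verdict comes back.

**Last checks:**
- **Push:** about 15 N down and 15 N towards the fence, steady for the last second before hand-in, plus 1–2 N towards the stop.
- **Finger position:** the fingertip was on top of the wide flange (8.3 mm above the bed). It was about 41 mm from the slot, with about 27 mm of clearance beside the finger.
- **Angle position:** in the last top view its front edge matched where I expected it, parallel to the fence.

**Less certain:**
- **Stop end:** the arm hid the contact with the stop in the last picture, so that rests on the 7 N felt when I pushed the angle up to it and the earlier picture. The first press was pushing it about 2.5 N away from the stop. I corrected that by nudging towards the stop; the fingertip moved about 1 mm, so either it slipped on the angle or a small gap closed.
- **Fence contact:** it came about 2 mm further out than my bed measurement predicted, within the camera error.

The saw, bottle, reel, screwdriver and green look-alikes were not touched.

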